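# Rock a plug-in relay out of its socket and hold it clear

### The arm

A 6-joint arm with a two-finger parallel gripper is mounted at the origin on the work surface. World frame = base frame: x ahead of the robot, y to its left, z up, the work surface at z = 0. Lengths are in mm, angles in rad, forces in N, time in s.
With the tool pointing down it reaches from about 350 to 775 mm from the base axis. Payload 7.3 kg.
Tool frame: the origin (TCP) lies between the finger pads; the fingertips stand 17 mm ahead of it and the grasp point (between the pads) lies 2 mm behind it; z points along the fingers, y is the direction in which the jaws open and shut (so a half turn about z gives the same grasp; the last joint's range is limited). The gripper opens to 92 mm and grips with 3 to 60 N. Pads are 19 mm wide; open, the fingers measure 130 mm over their backs; the gripper's body (75 mm by 190 mm) begins 47 mm behind the grasp point.
Start: joints at [1.029, 0.342, 1.524, -0, 1.275, -0.146], TCP at [202.399, 484.436, 243.741] pointing down, gripper open.
Joint ranges: [-2.53, 2.53], [-0.77, 2.02], [0.04, 2.7], [-1, 4.14], [0.28, 2.66], [-3.11, 3.11]. Speed limits (rad/s): [2.57, 2.57, 3.14, 3.14, 3.14, 3.14].

### API

Orientations are given as [roll, pitch, yaw] about the fixed x, y, z axes, in that order (R = Rz(yaw) Ry(pitch) Rx(roll)).
In Python, from plant import get_obs, capture, get_calibration, close_job gives the robot as it stands.
- The arm moves only by the tool carry_out, never from a script. Its argument "moves" is one flat list of numbers, 7 for each row, row after row: the shift along the tool's x, y, z normalised to -1 to 1, where 1 is 40 cm, then the turn, a rotation vector about the tool's x, y, z normalised to -1 to 1, where 1 is 30 degrees, then the opening, from 0 (shut) to 1 (fully open). A call has exactly 8 rows; each row is the pose to reach, as a shift and turn from the pose measured when the call began, along the tool's axes at that moment; what a row does not reach only later rows make up. A row lasts 1/10 s, in which the tool goes at most 50 mm and 8.59 degrees, less where a joint would pass 70% of its speed; a pose out of reach is approached as far as the arm can. A call with a number of a shift or a turn outside -1 to 1 is refused whole. A call with a gripper value outside its range is refused whole. The fingers move at their own pace and stop on an object; the grip force is fixed at half the most. Time passes only in rows, so rows that repeat a pose let the fingers close, or fill a call up. It gives the time, the measured TCP pose, the force and the opening at its end, in the units of the state.
- get_obs(): the state, without advancing time (a new reading comes with each control period).
- capture(name): name is "side" or "top" or "wrist"; returns the picture (420x560x3 uint8, red, green, blue); there is no depth.
- get_calibration(name): a dict with "vfov" (degrees; the focal length in pixels is half the picture's height over the tangent of half this angle, whatever the lens; pixels are square), "cx", "cy" (the principal point, pixels), "cam_to_world" (4x4, takes a point from camera to world coordinates). Camera axes: x right, y up, looking along -z (the intrinsics and any distortion apply to the point x, -y, -z); pixel columns grow to the right and rows downward; lengths in mm; the calibration is good to about 2 mm. A picture is of the moment at which its call begins: read the wrist's pose just before it. get_calibration takes no time and is no camera call; for the wrist camera it gives the pose at the moment of the call.
- close_job(): hands the job in, once; it reports no verdict.
The state is a dict: "time": time; "joint_positions": joint angles; "dq": joint speeds; "tau": joint torques, N m; "tool_pos": TCP position; "tcp_rot": TCP orientation; "contact_force": force on the tool from outside, world axes, zero at the start; "moment": the same for the moment, N m; "grip_width": finger opening in mm.
Only numpy, scipy, OpenCV 4.12 (cv2) and the standard library are available. Lean on these libraries where they do the work, as an engineer would, in place of code of your own. Each camera call takes 0.05 s, during which the arm holds its last target.

### The job

Pull the red-capped relay from the control panel: grip its case, rock it away from you and back towards you along the length of its socket, about 7 degrees each way and at least twice over, easing it up a little with every swing until the blades let go. Finish while still holding it upright and still, its blade tips a centimetre or two above the socket it came from. Do not wrench it far over, do not lift or drag the panel, and leave the two blue-capped relays and everything else on the bench alone.

Things in the scene. Friction and masses are not known exactly. Their poses are not given: they have to be found in the camera images.
- panel: Loose control panel, 4 kg: steel plate 180 mm (x) by 460 mm (y) on rubber feet, its top 9 mm above the bench, a rail along y with three equal relay sockets at x = 0 and y = +80, 0, -80 mm. Grey wiring ducts 22 mm wide, 31 mm above the bench, run along x = +68 and -68 mm. Origin: centre of the underside, at bench height; z up, x points away from the robot to within the panel's yaw (0.3 rad).
- socket0 (a point): Middle of the deck of the socket at panel y = +80 mm, 42 mm above the bench. Each black socket is 76 mm long (panel x) and 36 mm wide: a deck 46 mm long with two slots for the relay's blades, between screw-terminal ends 33.5 mm above the bench. A thin wire clip lies folded down flat at the far end, up to 46 mm from the middle.
- socket1 (a point): Middle of the deck of the socket at panel y = 0, 42 mm above the bench.
- socket2 (a point): Middle of the deck of the socket at panel y = -80 mm, 42 mm above the bench. In all three the spring contacts hold a relay with about 60 to 80 N against a straight pull: more than the weight of the panel, which would lift.
- transformer (a point): Middle of the top of the transformer on the panel (86 mm in x, 60 mm in y, 88 mm above the bench).
- supply (a point): Middle of the top of the aluminium power supply on the panel (90 mm in x, 46 mm in y, 106 mm above the bench).
- relay: The red-capped relay to pull, about 90 g, fully home in any one of the three sockets. 35 x 35 mm at its black base, cream case 34 x 34 mm, 57 mm tall. Origin: centre of the underside of its 24 x 24 mm foot, which rests on the socket deck (42 mm above the bench when home). Base begins 2 mm, case 11 mm above the origin. z up, x and y as the panel's (x: along the socket's length).
- relay_top (a point): Middle of the red cap's top, 57 mm above the relay's origin. Rocking carries it along panel x, about 7 mm for 7 degrees. Tilting takes up to about 1 N m: one row of blades is drawn up, the other is the pivot. With a light upward pull each swing from 7 degrees one way to 7 the other walks the relay up about 2.4 mm; lifting much more than that in a swing lifts the panel.
- relay_pins (a point): Midway between the tips of the two rows of brass blades, 10 mm below the relay's origin: 32 mm above the bench when home; out of the socket once above the deck at 42 mm. The rows lie at the relay's x = +10 and -10 mm, each 3 mm thick and 16.5 mm wide.
- relay_b: A blue-capped relay of the same size in another of the sockets; leave it plugged in. Origin as for the red one.
- relay_c: The other blue-capped relay, same size, in the remaining socket; leave it plugged in. Origin as for the red one.
- multimeter: Bystander: red and black multimeter, 90 x 190 x 40 mm, leaning back on a prop at the back left; origin on the bench below its middle.
- microscope: Bystander: black inspection microscope on a round stand, 92 mm across and 160 mm tall, at the back right; origin under the middle of its base.
- parts_tray: Bystander: mint green parts tray 150 x 110 x 45 mm on the right; origin under its middle.
- solder_reel: Bystander: reel of solder, 64 mm across and 45 mm tall, on the right; origin under its middle.
- screwdriver: Bystander: blue-handled screwdriver 190 mm long, 26 mm thick, lying on the left; origin on the bench below its middle, blade towards its x.

How it is judged (in metres and radians):
On the way, in this order (a step that is already met when the one before it is completed fails the run):
1. the red relay, still in its socket, is rocked away from the robot (z of relay_pins in the frame of panel below 0.041 m and angle between the z axis of relay and the z axis of panel, either way round above 0.05 rad and x of relay_top in the frame of panel above 0.0015 m), for 0.05 s.
2. still in its socket, it is rocked back towards the robot (z of relay_pins in the frame of panel below 0.041 m and angle between the z axis of relay and the z axis of panel, either way round above 0.05 rad and x of relay_top in the frame of panel below -0.0015 m), for 0.05 s.
3. still in its socket, it is rocked away again (all of step 1), for 0.05 s.
At the end, for the whole second after the job is handed in: The fingers hold the red relay still and upright (within 11 degrees), touching nothing else, its blade tips 4 to 35 mm above the socket deck, within 60 mm of where it was plugged in; the panel lies flat within 30 mm of its place, the blue-capped relays still plugged in (z of relay_pins in the frame of panel between 0.046 and 0.077 m and angle between relay's own z axis and vertical below 0.2 rad and distance of relay from where it was at the start of the episode below 0.06 m and linear speed of relay below 0.02 m/s and contact force between the fingers and relay above 1 N and contact force between relay and panel below 0.1 N and height (world z) of panel below 0.008 m and distance of panel from where it was at the start of the episode below 0.03 m and angle between panel's own z axis and vertical below 0.04 rad and z of each of relay_b, relay_c in the frame of panel below 0.0455 m); the arm keeps its last pose, push and grip.
It fails at once if the relay is levered more than 17 degrees over while its blades are still in the socket (z of relay_pins in the frame of panel below 0.041 m and angle between the z axis of relay and the z axis of panel, either way round above 0.3 rad).
It fails at once if the panel is lifted more than 8 mm or tipped (height (world z) of panel above 0.008 m or angle between panel's own z axis and vertical above 0.04 rad).
It fails at once if the panel is dragged more than 30 mm (distance of panel from where it was at the start of the episode above 0.03 m).
It fails at once if a blue-capped relay is pulled up or tilted ((z of relay_b in the frame of panel above 0.0455 m or angle between the z axis of relay_b and the z axis of panel, either way round above 0.08 rad) or (z of relay_c in the frame of panel above 0.0455 m or angle between the z axis of relay_c and the z axis of panel, either way round above 0.08 rad)).
It fails at once if a thing on the bench is knocked away by more than 30 mm (distance of any of multimeter, microscope, parts_tray, solder_reel, screwdriver from where it was at the start of the episode above 0.03 m).
It also fails if it takes over 43 s, if anything falls off the work surface, if the arm or the gripper's body presses on something with over 40 N, if the wrist force passes 120 N, or if a joint passes its speed limit or range.

## Working session

There is one attempt and no reset: what is moved stays moved. The work goes in short steps, Python scripts to look and compute and a tool call to move; the robot and the scene stay as the last step left them, time stands still between calls to the robot, and variables do not carry over. Pictures are saved under pics/ and viewed, and the job is handed in when it is done.

Besides the shell and the picture viewer there is one more tool, called after "Emit:" in YAML: its name, and indented under it one key for each argument. carry_out: Moves the arm, as the interface text tells. Scaled input: -1 to 1 covers 40 cm each way for a shift and 30 degrees each way for a turn. Its arguments: {"type":"object","properties":{"moves":{"type":"array","items":{"type":"number"}}},"required":["moves"]}

```bash
ls; mkdir -p pics; python3 - <<'E'
from plant import *
import cv2
print(get_obs())
for n in ["side","top","wrist"]:
    c=get_calibration(n); print(n,c)
    im=capture(n); cv2.imwrite(f"pics/{n}0.png",im[:,:,::-1])
E
```

```text
pics
{'time': 0.0, 'joint_positions': array([ 1.02902451e+00,  3.42695548e-01,  1.52504157e+00, -1.21328959e-05,
        1.27537728e+00, -1.46011664e-01]), 'dq': array([ 1.66494953e-03,  4.44740199e-04, -9.42592744e-04, -1.09299412e-03,
       -5.25143487e-05,  1.19598703e-04]), 'tau': array([ 2.33612918e-03, -4.31233513e+01, -2.44222963e+01,  7.19628436e-02,
        5.58283541e-02, -1.15244920e-04]), 'tool_pos': array([202.17907774, 484.08889963, 243.05047131]), 'tcp_rot': array([-3.14008541e+00, -2.09925292e-04,  2.74583588e+00]), 'contact_force': array([-0.51977045,  0.58206847,  0.19936145]), 'moment': array([-0.00748906,  0.00814043,  0.01500341]), 'grip_width': 91.907953973193}
side {'vfov': 46.957871527676076, 'cx': 280.3955014533608, 'cy': 211.38716319876846, 'cam_to_world': array([[-9.95996627e-01,  5.27701980e-02, -7.21527846e-02,
         4.47801520e+02],
       [-8.92972283e-02, -5.50426938e-01,  8.30094086e-01,
         1.08815335e+03],
       [ 4.08939295e-03,  8.33213954e-01,  5.52935606e-01,
         8.40350028e+02],
       [ 0.00000000e+00,  0.00000000e+00,  0.000000
[... 220 characters left out ...]
       [-9.96047512e-01,  8.56586136e-02, -2.34937299e-02,
        -4.20631337e+01],
       [-5.85794366e-03,  2.00576331e-01,  9.79660564e-01,
         1.45521580e+03],
       [ 0.00000000e+00,  0.00000000e+00,  0.00000000e+00,
         1.00000000e+00]])}
wrist {'vfov': 63.69012089196582, 'cx': 287.83306571001236, 'cy': 203.77590748597868, 'cam_to_world': array([[ 3.85812348e-01, -8.84551813e-01, -2.62139127e-01,
         1.31265512e+02],
       [ 9.22574521e-01,  3.69214839e-01,  1.11967213e-01,
         5.13168893e+02],
       [-2.25514612e-03, -2.85041213e-01,  9.58512609e-01,
         3.83093906e+02],
       [ 0.00000000e+00,  0.00000000e+00,  0.00000000e+00,
         1.00000000e+00]])}
```

View pics/top0.png

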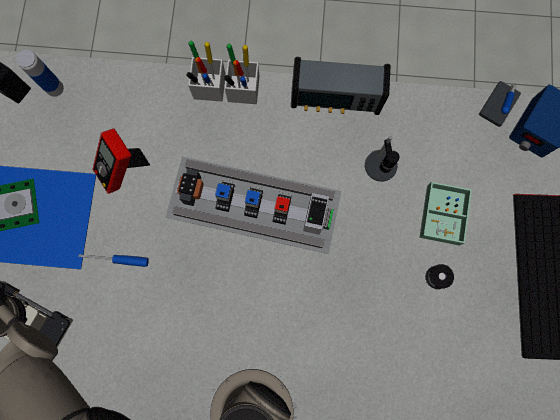

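View pics/side0.png

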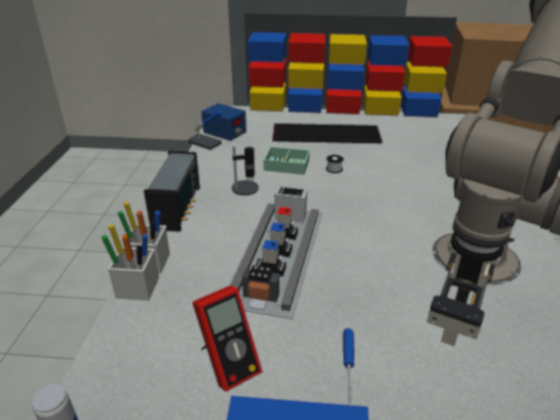

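View pics/wrist0.png

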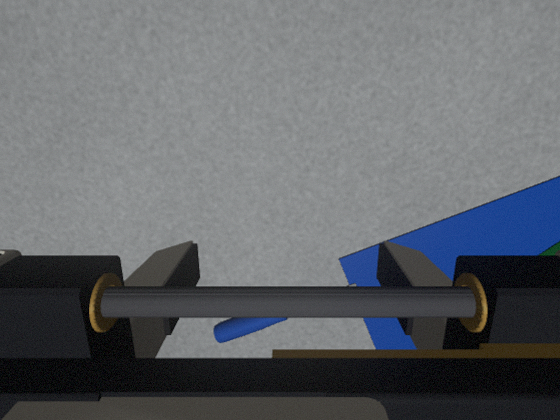

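The red relay is the rightmost of the three in the top view (cap near 284,208), next to the supply. The blue caps are near (224,197) and (254,202). The jaw line will probably run along panel x. I'll measure now.

```bash
cat > h.py <<'E'
import numpy as np, cv2
from plant import *
from scipy.spatial.transform import Rotation as R
def ray(cal,u,v,H=420):
    f=H/2/np.tan(np.radians(cal['vfov']/2)); M=np.array(cal['cam_to_world'])
    d=M[:3,:3]@np.array([(u-cal['cx'])/f,-(v-cal['cy'])/f,-1.]); return M[:3,3],d
def onz(cal,u,v,z):
    o,d=ray(cal,u,v); return o+d*(z-o[2])/d[2]
def proj(cal,p,H=420):
    f=H/2/np.tan(np.radians(cal['vfov']/2)); M=np.array(cal['cam_to_world'])
    q=M[:3,:3].T@(np.asarray(p)-M[:3,3]); return cal['cx']+f*q[0]/-q[2], cal['cy']-f*q[1]/-q[2]
def blobs(im,kind,amin=20):
    h=cv2.cvtColor(im,cv2.COLOR_RGB2HSV)
    if kind=='red': m=((h[...,0]<8)|(h[...,0]>172))&(h[...,1]>150)&(h[...,2]>90)
    else: m=(h[...,0]>100)&(h[...,0]<125)&(h[...,1]>130)&(h[...,2]>70)
    n,l,s,c=cv2.connectedComponentsWithStats(m.astype(np.uint8))
    return [(s[i].tolist(),c[i].round(2).tolist()) for i in range(1,n) if s[i,4]>=amin],l
E
python3 - <<'E'
from h import *
im=cv2.imread('pics/top0.png')[:,:,::-1].copy(); cal=get_calibration('top')
for k in ('red','blue'):
    b,_=blobs(im,k)
    for s,c in b:
        if 150<c[0]<350 and 150<c[1]<260: print(k,s,c,onz(cal,*c,97).round(1))
cv2.imwrite('pics/z.png',cv2.resize(im[150:260,160:350,::-1],None,fx=4,fy=4,interpolation=cv2.INTER_CUBIC))
im=cv2.imread('pics/side0.png')[:,:,::-1].copy(); cal=get_calibration('side')
for k in ('red','blue'):
    b,_=blobs(im,k)
    for s,c in b:
        if 240<c[0]<330 and 190<c[1]<320: print(k,s,c,onz(cal,*c,95).round(1))
cv2.imwrite('pics/z2.png',cv2.resize(im[175:325,220:340,::-1],None,fx=4,fy=4,interpolation=cv2.INTER_CUBIC))
E
```

```text
red [275, 197, 15, 14, 147] [281.97, 203.1] [532.5 -30.6  97. ]
blue [215, 183, 15, 15, 155] [222.35, 190.08] [553.6 128.1  97. ]
blue [245, 190, 15, 15, 156] [252.06, 196.63] [542.9  48.8  97. ]
red [278, 207, 13, 8, 79] [283.91, 210.41] [535.7 -36.7  95. ]
blue [271, 223, 14, 8, 88] [277.47, 226.6] [546.3  42.9  95. ]
blue [263, 241, 15, 9, 102] [270.34, 244.48] [556.9 122.3  95. ]
```

View pics/z.png

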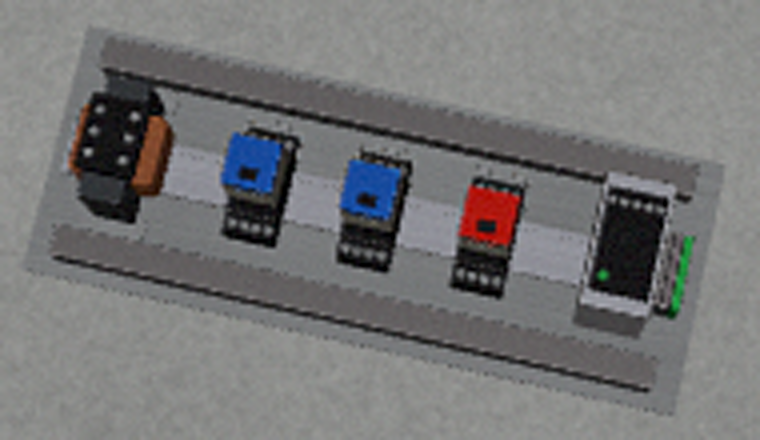

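View pics/z2.png

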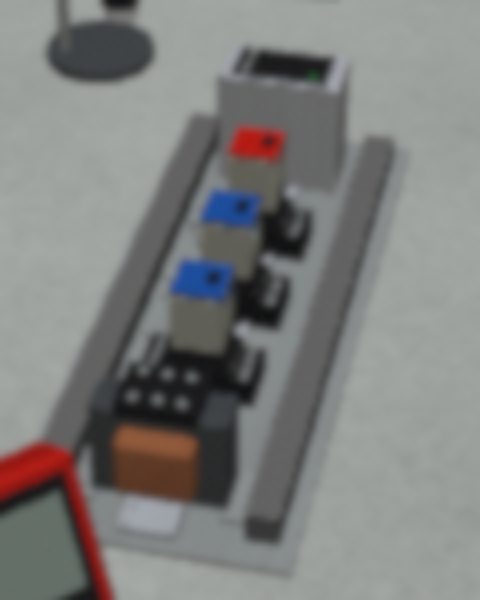

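Rows for the first traverse: half the shift plus a 30° turn about tool z. I'll compute them with a helper.

```bash
cat >> h.py <<'E'
def rel(p,Rt,o=None,n=4):
    o=o or get_obs(); R0=R.from_euler('xyz',o['tcp_rot'])
    s=R0.inv().apply(np.asarray(p)-o['tool_pos'])/400; t=np.degrees((R0.inv()*Rt).as_rotvec())/30
    return np.r_[s,t].round(n)
def tool(yaw): return R.from_euler('xyz',[np.pi,0,yaw])
E
python3 - <<'E'
from h import *
print(rel([367,227,250],tool(2.746-.5236)))
E
```

```text
[-6.279e-01 -4.345e-01 -1.660e-02 -2.200e-03  2.000e-04  9.996e-01]
```

Emit:
carry_out:
  moves: [-0.06,-0.04,-0.002,0,0,0.12,1,-0.15,-0.1,-0.004,0,0,0.25,1,-0.24,-0.165,-0.006,0,0,0.38,1,-0.33,-0.23,-0.008,0,0,0.52,1,-0.42,-0.29,-0.01,0,0,0.66,1,-0.5,-0.35,-0.013,0,0,0.8,1,-0.58,-0.4,-0.016,0,0,0.92,1,-0.628,-0.434,-0.016,0,0,1,1]

```text
time: 0.95
tool_pos: [368.2, 225.1, 249.9]
tcp_rot: [-3.141, 0.001, 2.218]
contact_force: [-0.3, 0.3, -0.3]
grip_width: 91.5
```

```bash
python3 - <<'E'
from h import *
o=get_obs(); print(o['time'],o['tool_pos'],o['tcp_rot'])
print(rel([533,-32,245],tool(o['tcp_rot'][2]-.5236)))
E
```

```text
0.95 [368.24778719 225.13819294 249.85119702] [-3.14072549e+00  9.75282508e-04  2.21813702e+00]
[-0.7612 -0.0591  0.0129 -0.0011  0.0023  1.    ]
```

Emit:
carry_out:
  moves: [-0.08,-0.006,0.001,0,0,0.12,1,-0.19,-0.015,0.003,0,0,0.25,1,-0.3,-0.023,0.005,0,0,0.38,1,-0.41,-0.032,0.007,0,0,0.52,1,-0.52,-0.04,0.009,0,0,0.66,1,-0.62,-0.048,0.011,0,0,0.8,1,-0.7,-0.055,0.013,0,0,0.92,1,-0.761,-0.059,0.013,0,0,1,1]

```text
time: 1.75
tool_pos: [533.6, -33.9, 244.4]
tcp_rot: [-3.141, 0.001, 1.691]
contact_force: [-0.0, -0.5, 0.2]
grip_width: 91.6
```

```bash
python3 - <<'E'
from h import *
o=get_obs(); print(o['time'],o['tool_pos'],o['tcp_rot'])
print(rel([533,-32,240],tool(1.439)))
E
```

```text
1.75 [533.62251696 -33.94676137 244.38182067] [-3.14051253e+00  1.18597482e-03  1.69068071e+00]
[ 0.005  -0.001   0.0109 -0.0018  0.0025  0.4807]
```

Emit:
carry_out:
  moves: [0.001,0,0.002,0,0,0.1,1,0.002,0,0.005,0,0,0.22,1,0.003,0,0.008,0,0,0.34,1,0.005,-0.001,0.011,-0.002,0.002,0.44,1,0.005,-0.001,0.011,-0.002,0.002,0.48,1,0.005,-0.001,0.011,-0.002,0.002,0.48,1,0.005,-0.001,0.011,-0.002,0.002,0.48,1,0.005,-0.001,0.011,-0.002,0.002,0.48,1]

```text
time: 2.55
tool_pos: [533.0, -32.0, 240.0]
tcp_rot: [3.141, 0.0, 1.44]
contact_force: [0.0, 0.9, 0.3]
grip_width: 92.1
```

```bash
python3 - <<'E'
from h import *
o=get_obs(); print(o['time'],o['tool_pos'],o['tcp_rot'])
cal=get_calibration('wrist'); im=capture('wrist'); cv2.imwrite('pics/w1.png',im[:,:,::-1])
np.save('w1cal.npy',cal,allow_pickle=True)
for k in ('red','blue'):
    for s,c in blobs(im,k,100)[0]: print(k,s,c,onz(cal,*c,99).round(1))
E
```

```text
2.55 [533.00029777 -32.02338587 240.02050572] [3.14138123e+00 2.74803475e-04 1.44004276e+00]
red [270, 177, 40, 37, 1331] [290.34, 194.66] [535.4 -31.8  99. ]
blue [268, 0, 46, 12, 543] [290.68, 5.41] [554.2 111.6  99. ]
blue [269, 77, 43, 44, 1752] [290.76, 98.45] [545.9  46.6  99. ]
```

View pics/w1.png

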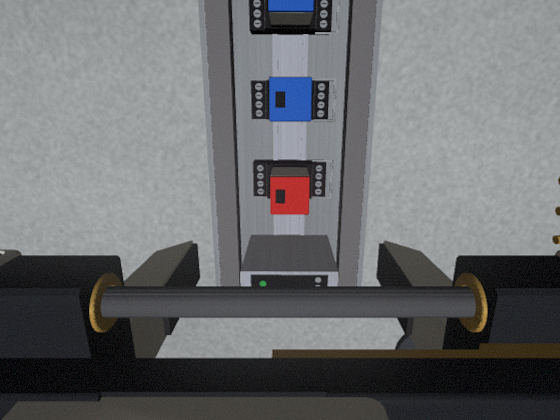

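The wrist view shows the red cap at (290,195), the supply just below it and the panel square to the image. I'll descend to TCP z = 150 and look again.

```bash
python3 - <<'E'
from h import *
print(rel([535.2,-32,150],tool(1.439)))
E
```

```text
[0.0008 0.0054 0.2251 0.0004 0.0005 0.0017]
```

Emit:
carry_out:
  moves: [0.0005,0.002,0.05,0,0,0,1,0.0008,0.005,0.1,0,0,0,1,0.0008,0.0054,0.15,0,0,0,1,0.0008,0.0054,0.19,0,0,0,1,0.0008,0.0054,0.215,0,0,0.002,1,0.0008,0.0054,0.225,0,0,0.002,1,0.0008,0.0054,0.225,0,0,0.002,1,0.0008,0.0054,0.225,0,0,0.002,1]

```text
time: 3.4
tool_pos: [535.7, -32.1, 150.8]
tcp_rot: [3.14, 0.0, 1.439]
contact_force: [0.1, 0.1, -0.6]
grip_width: 91.8
```

```bash
python3 - <<'E'
from h import *
o=get_obs(); print(o['time'],o['tool_pos'],o['tcp_rot'])
cal=get_calibration('wrist'); im=capture('wrist'); cv2.imwrite('pics/w2.png',im[:,:,::-1])
for k in ('red','blue'):
    for s,c in blobs(im,k,100)[0]: print(k,s,c,onz(cal,*c,99).round(1))
b,l=blobs(im,'red',100)
for k in ('red','blue'):
    b,l=blobs(im,k,300)
    for s,c in b:
        m=(l==l[int(c[1]+ s[3]*.3),int(c[0]+s[2]*.2)]).astype(np.uint8)
        cs=cv2.findContours(m,cv2.RETR_EXTERNAL,cv2.CHAIN_APPROX_NONE)[0][0]
        pts=np.array([onz(cal,u,v,99)[:2] for u,v in cs[:,0].astype(float)],np.float32)
        print(k,cv2.minAreaRect(pts))
print(proj(cal,o['tool_pos']))
E
```

```text
3.4 [535.68233506 -32.09880159 150.76652248] [3.13999211e+00 3.93829120e-04 1.43896948e+00]
red [258, 208, 57, 52, 2598] [286.77, 232.63] [535.5 -31.3  99. ]
blue [254, 65, 64, 65, 3723] [286.95, 96.85] [546.   46.7  99. ]
red ((534.6508178710938, -31.862810134887695), (33.420413970947266, 33.48017883300781), 81.22879791259766)
blue ((545.32421875, 46.247215270996094), (33.02239990234375, 33.90366744995117), 82.4261245727539)
(np.float64(287.1558674345083), np.float64(275.6288467942858))
```

View pics/w2.png

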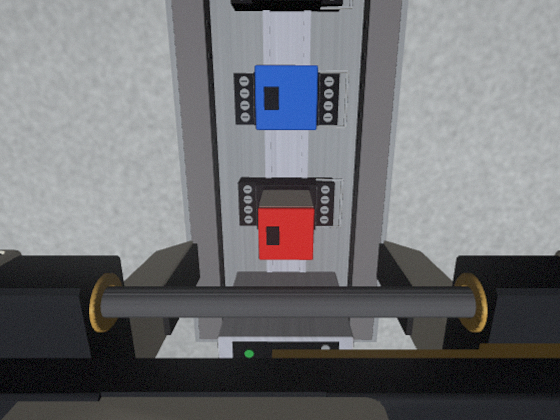

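Cap centre is about (535.1, -31.8), panel yaw about -0.133, and the TCP is centred on the cap in x. I'll descend to TCP z = 76.

```bash
python3 - <<'E'
from h import *
print(rel([535.1,-31.8,76],tool(1.438)))
E
```

```text
[ 0.0007 -0.0019  0.1871  0.0035  0.0007  0.0016]
```

Emit:
carry_out:
  moves: [0.0003,-0.001,0.02,0.002,0,0.001,1,0.0007,-0.0019,0.05,0.0035,0.0007,0.0016,1,0.0007,-0.0019,0.085,0.0035,0.0007,0.0016,1,0.0007,-0.0019,0.12,0.0035,0.0007,0.0016,1,0.0007,-0.0019,0.15,0.0035,0.0007,0.0016,1,0.0007,-0.0019,0.175,0.0035,0.0007,0.0016,1,0.0007,-0.0019,0.187,0.0035,0.0007,0.0016,1,0.0007,-0.0019,0.187,0.0035,0.0007,0.0016,1]

```text
time: 4.25
tool_pos: [534.8, -31.7, 75.3]
tcp_rot: [-3.14, -0.0, 1.438]
contact_force: [-0.0, 0.2, 0.5]
grip_width: 91.9
```

```bash
python3 - <<'E'
from h import *
print(rel([535.1,-31.8,76],tool(1.438)), get_obs()['contact_force'])
E
```

```text
[-0.0001  0.0009 -0.0017 -0.0026 -0.0001  0.0001] [-0.04941669  0.18981324  0.51506734]
```

Emit:
carry_out:
  moves: [0,0.0005,-0.001,0,0,0,0.6,0,0.0005,-0.001,0,0,0,0.45,0,0.0005,-0.001,0,0,0,0.42,0,0.0005,-0.001,0,0,0,0.38,0,0.0005,-0.001,0,0,0,0.34,0,0.0005,-0.001,0,0,0,0.3,0,0.0005,-0.001,0,0,0,0.2,0,0.0005,-0.001,0,0,0,0]

```text
time: 5.05
tool_pos: [534.6, -31.7, 75.7]
tcp_rot: [-3.139, -0.0, 1.438]
contact_force: [1.0, 0.3, 1.3]
grip_width: 33.9
```

Emit:
carry_out:
  moves: [0,0,0,0,0,0,0,0,0,0,0,0,0,0,0,0,0,0,0,0,0,0,0,0,0,0,0,0,0,0,0,0,0,0,0,0,0,0,0,0,0,0,0,0,0,0,0,0,0,0,0,0,0,0,0,0]

```text
time: 5.85
tool_pos: [534.6, -31.7, 75.8]
tcp_rot: [-3.139, -0.0, 1.438]
contact_force: [-0.2, -0.8, 0.8]
grip_width: 33.7
```

```bash
python3 - <<'E'
from h import *
o=get_obs(); print(o)
cal=get_calibration('wrist'); im=capture('wrist'); cv2.imwrite('pics/w3.png',im[:,:,::-1])
im=capture('side'); cv2.imwrite('pics/s3.png',cv2.resize(im[150:325,200:360,::-1],None,fx=4,fy=3.4))
E
```

```text
{'time': 5.85, 'joint_positions': array([-2.02300073e-01,  5.54415442e-01,  1.70238466e+00, -1.19417178e-04,
        8.87070477e-01, -6.95003316e-02]), 'dq': array([ 0.0014452 ,  0.00091639,  0.00131566, -0.0010533 , -0.00121339,
        0.00019422]), 'tau': array([ 5.26933093e-02, -4.74924874e+01, -1.85593182e+01,  6.32292498e-02,
       -6.08081021e-02, -3.67068022e-02]), 'tool_pos': array([534.60928652, -31.6894308 ,  75.75666538]), 'tcp_rot': array([-3.13931381e+00, -6.60092799e-05,  1.43807205e+00]), 'contact_force': array([-0.17935543, -0.76557942,  0.82920265]), 'moment': array([-0.1384289 ,  0.06545781, -0.03283051]), 'grip_width': 33.711840264500125}
```

View pics/w3.png

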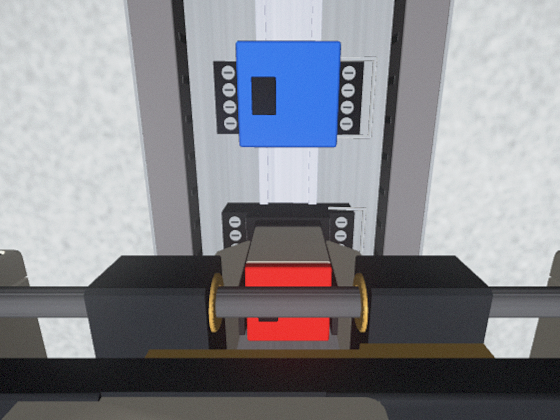

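View pics/s3.png

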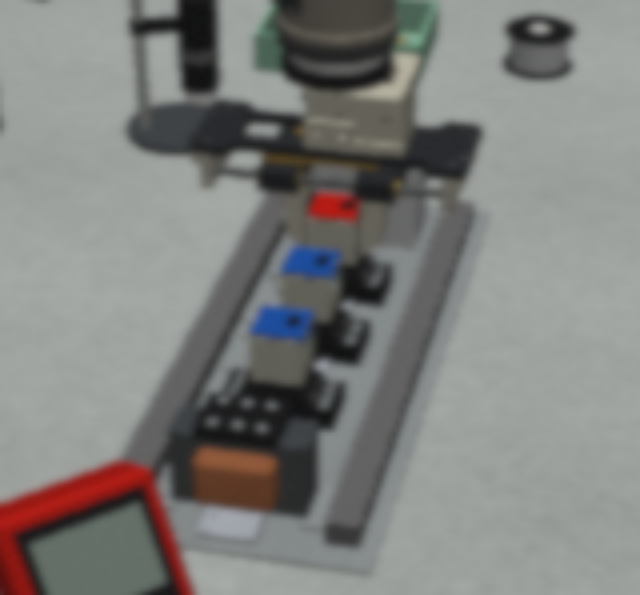

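Gripped at 33.7 mm with almost no side force. First swing, away from the robot: turn about tool x (which is panel +y), pivoting on the +10 mm row.

```bash
cat >> h.py <<'E'
P0=np.array([534.6,-31.7,75.76]); Y0=1.438; H=33.8; D=np.pi/180
def tgt(th,L):
    Rt0=tool(Y0); px=Rt0.apply([0,1,0])
    p=P0+px*H*np.sin(th*D)+np.array([0,0,H*(np.cos(th*D)-1)+L])
    return p,Rt0*R.from_rotvec([th*D,0,0])
def state(o=None):
    o=o or get_obs(); Rt=R.from_euler('xyz',o['tcp_rot']); rv=np.degrees((tool(Y0).inv()*Rt).as_rotvec())
    org=o['tool_pos']+Rt.apply([0,0,H])-(P0-[0,0,H])
    d=tool(Y0).inv().apply(org)
    print('t',round(o['time'],2),'rot',rv.round(2),'origin dx,dy,dz',d[1].round(2),d[0].round(2),-d[2].round(2),'F',o['contact_force'].round(1),'M',o['moment'].round(2),'w',o['grip_width'].round(1))
def plan(lst):
    for th,L in lst: print(th,L,rel(*tgt(th,L)).tolist())
E
python3 - <<'E'
from h import *
state(); plan([(1.5,.3),(3,.6),(4.5,.9),(6,1.2),(7.5,1.6)])
E
```

```text
Traceback (most recent call last):
  File "h.py", line 32, in state
    print('t',round(o['time'],2),'rot',rv.round(2),'origin dx,dy,dz',d[1].round(2),d[0].round(2),-d[2].round(2),'F',o['contact_force'].round(1),'M',o['moment'].round(2),'w',o['grip_width'].round(1))
                                                                                                                                                                             ^^^^^^^^^^^^^^^^^^^^^
AttributeError: 'float' object has no attribute 'round'
```

```bash
sed -i "s/o\['grip_width'\].round(1)/round(o['grip_width'],1)/" h.py
python3 - <<'E'
from h import *
state(); plan([(1.5,.3),(3,.6),(4.5,.9),(6,1.2),(7.5,1.6)])
E
```

```text
t 5.95 rot [ 0.13  0.   -0.  ] origin dx,dy,dz -0.06 0.02 -0.01 F [-1.4  0.3 -0.1] M [-0.09  0.12 -0.03] w 34.2
1.5 0.3 [-0.0, 0.0022, -0.0008, 0.0457, -0.0001, 0.0001]
3 0.6 [-0.0, 0.0044, -0.0014, 0.0957, -0.0001, 0.0001]
4.5 0.9 [-0.0, 0.0066, -0.002, 0.1457, -0.0001, 0.0001]
6 1.2 [-0.0, 0.0088, -0.0026, 0.1957, -0.0001, 0.0001]
7.5 1.6 [-0.0, 0.011, -0.0033, 0.2457, -0.0001, 0.0001]
```

Emit:
carry_out:
  moves: [0,0.0022,-0.0008,0.046,0,0,0,0,0.0044,-0.0014,0.096,0,0,0,0,0.0066,-0.002,0.146,0,0,0,0,0.0088,-0.0026,0.196,0,0,0,0,0.011,-0.0033,0.246,0,0,0,0,0.011,-0.0033,0.246,0,0,0,0,0.011,-0.0033,0.246,0,0,0,0,0.011,-0.0033,0.246,0,0,0]

```text
time: 6.75
tool_pos: [539.4, -32.5, 76.6]
tcp_rot: [-3.012, 0.0, 1.438]
contact_force: [4.2, -2.5, -10.5]
grip_width: 34.0
```

```bash
python3 - <<'E'
from h import *
state()
im=capture('side'); cv2.imwrite('pics/s4.png',cv2.resize(im[180:260,240:340,::-1],None,fx=7,fy=7,interpolation=cv2.INTER_CUBIC))
im=capture('wrist'); cv2.imwrite('pics/w4.png',im[:,:,::-1])
E
```

```text
t 6.75 rot [ 7.41 -0.02 -0.01] origin dx,dy,dz 0.47 -0.19 1.13 F [  4.2  -2.5 -10.5] M [-0.67 -1.39  0.17] w 34.0
```

View pics/s4.png

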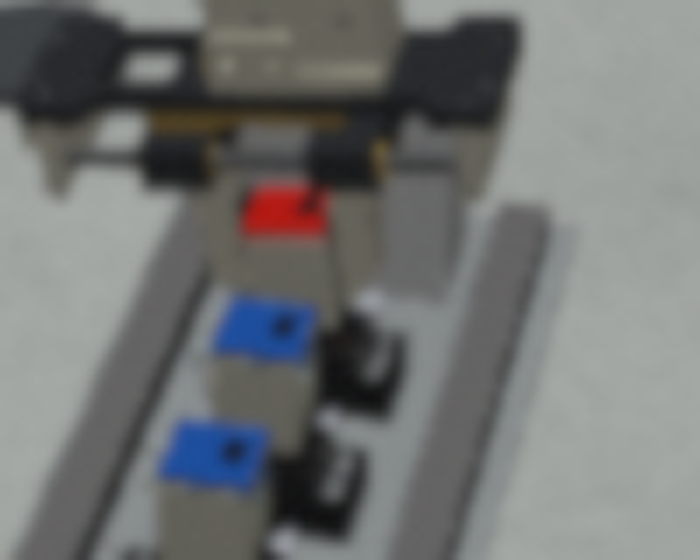

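View pics/w4.png

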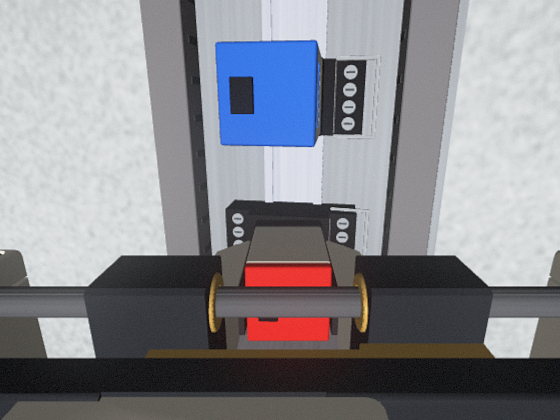

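The relay followed rigidly: 7.4° away, with a 10 N pull. It's in the same place in the wrist view, with the cap at about (288,300). Now I'll swing back towards the robot.

```bash
python3 - <<'E'
from h import *
plan([(5,1.6),(2.5,2.0),(0,2.4),(-2.5,2.85),(-5,3.3),(-7.5,3.8)])
E
```

```text
5 1.6 [0.0005, -0.0048, -0.0009, -0.0808, 0.0005, 0.0003]
2.5 2.0 [0.0005, -0.0087, -0.0016, -0.1641, 0.0005, 0.0003]
0 2.4 [0.0005, -0.0124, -0.0022, -0.2475, 0.0004, 0.0003]
-2.5 2.85 [0.0005, -0.0162, -0.0028, -0.3308, 0.0004, 0.0003]
-5 3.3 [0.0005, -0.02, -0.0032, -0.4141, 0.0004, 0.0003]
-7.5 3.8 [0.0005, -0.0237, -0.0036, -0.4975, 0.0004, 0.0003]
```

Emit:
carry_out:
  moves: [0.0003,-0.0048,-0.0009,-0.081,0,0,0,0.0005,-0.0087,-0.0016,-0.164,0,0,0,0.0005,-0.0124,-0.0022,-0.248,0,0,0,0.0005,-0.0162,-0.0028,-0.331,0,0,0,0.0005,-0.02,-0.0032,-0.414,0,0,0,0.0005,-0.0237,-0.0036,-0.498,0,0,0,0.0005,-0.0237,-0.0036,-0.498,0,0,0,0.0005,-0.0237,-0.0036,-0.498,0,0,0]

```text
time: 7.65
tool_pos: [529.2, -31.6, 78.8]
tcp_rot: [3.012, 0.001, 1.437]
contact_force: [2.8, -4.9, -10.0]
grip_width: 33.7
```

```bash
python3 - <<'E'
from h import *
state(); plan([(-5,4.0),(-2.5,4.4),(0,4.8),(2.5,5.25),(5,5.7),(7.5,6.2)])
im=capture('wrist'); cv2.imwrite('pics/w5.png',im[:,:,::-1])
E
```

```text
t 7.65 rot [-7.41 -0.04  0.04] origin dx,dy,dz -1.02 -0.63 3.36 F [  2.8  -4.9 -10. ] M [-1.09 -0.14 -0.28] w 33.7
-5 4.0 [0.0015, 0.0063, -0.0012, 0.0802, 0.0013, -0.0013]
-2.5 4.4 [0.0015, 0.0101, -0.0019, 0.1636, 0.0013, -0.0013]
0 4.8 [0.0015, 0.0139, -0.0025, 0.2469, 0.0013, -0.0014]
2.5 5.25 [0.0015, 0.0177, -0.0031, 0.3302, 0.0013, -0.0014]
5 5.7 [0.0015, 0.0214, -0.0035, 0.4136, 0.0012, -0.0014]
7.5 6.2 [0.0015, 0.0252, -0.0039, 0.4969, 0.0012, -0.0015]
```

View pics/w5.png

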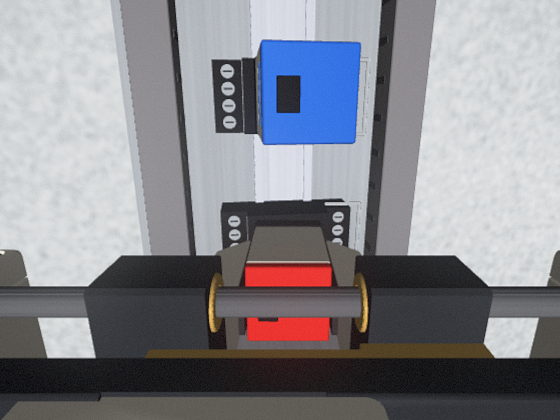

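The second swing held at -7.4°, lift 3.4 mm, and the cap hasn't moved relative to the fingers. Now away again.

Emit:
carry_out:
  moves: [0.001,0.006,-0.0012,0.08,0.001,0,0,0.0015,0.0101,-0.0019,0.164,0.001,-0.001,0,0.0015,0.0139,-0.0025,0.247,0.001,-0.001,0,0.0015,0.0177,-0.0031,0.33,0.001,-0.001,0,0.0015,0.0214,-0.0035,0.414,0.001,-0.001,0,0.0015,0.0252,-0.0039,0.497,0.001,-0.001,0,0.0015,0.0252,-0.0039,0.497,0.001,-0.001,0,0.0015,0.0252,-0.0039,0.497,0.001,-0.001,0]

```text
time: 8.5
tool_pos: [539.4, -33.3, 81.5]
tcp_rot: [-3.011, 0.001, 1.438]
contact_force: [4.6, -5.5, -8.8]
grip_width: 33.9
```

```bash
python3 - <<'E'
from h import *
state(); plan([(5,6.4),(2.5,6.8),(0,7.2),(-2.5,7.65),(-5,8.1),(-7.5,8.6)])
im=capture('wrist'); cv2.imwrite('pics/w6.png',im[:,:,::-1])
E
```

```text
t 8.5 rot [ 7.47 -0.08  0.02] origin dx,dy,dz 0.55 -0.95 6.04 F [ 4.6 -5.5 -8.8] M [-1.17 -1.05  0.13] w 33.9
5 6.4 [0.0023, -0.0051, -0.0006, -0.0824, 0.0027, -0.0008]
2.5 6.8 [0.0023, -0.0089, -0.0014, -0.1658, 0.0027, -0.0007]
0 7.2 [0.0023, -0.0127, -0.002, -0.2491, 0.0028, -0.0006]
-2.5 7.65 [0.0022, -0.0165, -0.0025, -0.3324, 0.0028, -0.0006]
-5 8.1 [0.0022, -0.0203, -0.0029, -0.4158, 0.0028, -0.0005]
-7.5 8.6 [0.0022, -0.024, -0.0033, -0.4991, 0.0028, -0.0005]
```

View pics/w6.png

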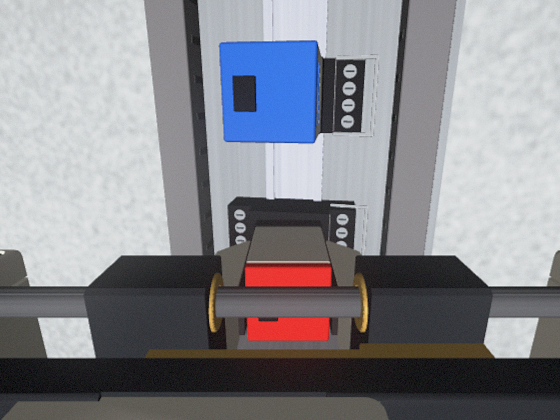

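Step 3's condition should now be met: 7.5° away, lift 6.0 mm, forces about 10 N. I'll keep walking it up with a swing towards the robot.

Emit:
carry_out:
  moves: [0.001,-0.0051,-0.0006,-0.082,0.002,0,0,0.002,-0.0089,-0.0014,-0.166,0.003,0,0,0.002,-0.0127,-0.002,-0.249,0.003,0,0,0.002,-0.0165,-0.0025,-0.332,0.003,0,0,0.002,-0.0203,-0.0029,-0.416,0.003,0,0,0.002,-0.024,-0.0033,-0.499,0.003,0,0,0.002,-0.024,-0.0033,-0.499,0.003,0,0,0.002,-0.024,-0.0033,-0.499,0.003,0,0]

```text
time: 9.35
tool_pos: [530.2, -31.1, 84.8]
tcp_rot: [3.011, -0.0, 1.437]
contact_force: [1.2, -1.1, -0.2]
grip_width: 33.9
```

```bash
python3 - <<'E'
from h import *
state(); plan([(-5,8.8),(-2.5,9.2),(0,9.6),(2.5,10.05),(5,10.5),(7.5,11)])
im=capture('side'); cv2.imwrite('pics/s7.png',cv2.resize(im[180:260,240:340,::-1],None,fx=7,fy=7,interpolation=cv2.INTER_CUBIC))
E
```

```text
t 9.35 rot [-7.49  0.02  0.03] origin dx,dy,dz -0.04 0.02 9.33 F [ 1.2 -1.1 -0.2] M [-0.14 -0.04 -0.01] w 33.9
-5 8.8 [-0.0, 0.0036, 0.0014, 0.0829, -0.0006, -0.0011]
-2.5 9.2 [-0.0, 0.0074, 0.0007, 0.1663, -0.0006, -0.0011]
0 9.6 [-0.0, 0.0112, 0.0001, 0.2496, -0.0006, -0.0011]
2.5 10.05 [-0.0, 0.015, -0.0005, 0.3329, -0.0006, -0.0011]
5 10.5 [-0.0, 0.0187, -0.0009, 0.4163, -0.0007, -0.0011]
7.5 11 [-0.0, 0.0225, -0.0013, 0.4996, -0.0007, -0.0011]
```

View pics/s7.png

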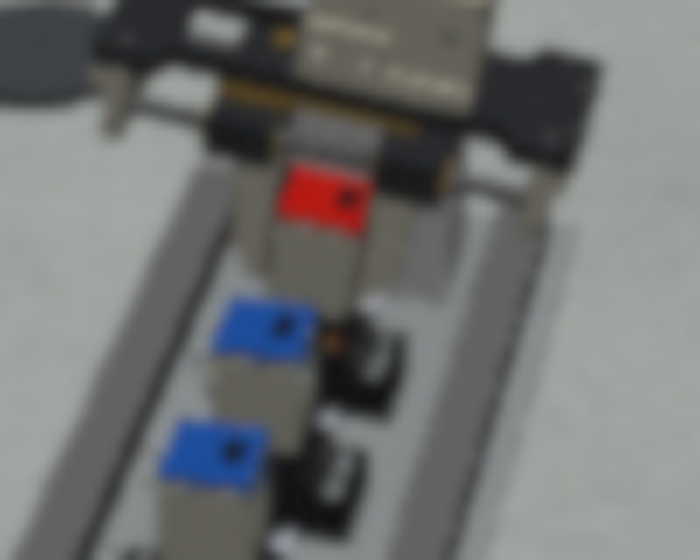

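Forces dropped to about zero at lift 9.3 mm, and a brass blade shows at (335,342) in the side crop, so the contacts have let go. I'll bring it upright while rising, then lift straight to about 25 mm.

```bash
python3 - <<'E'
from h import *
plan([(-6,10),(-4,11),(-2,12),(0,13),(0,15),(0,18),(0,20)])
E
```

```text
-6 10 [-0.0001, 0.0024, -0.0021, 0.049, -0.0006, -0.0008]
-4 11 [-0.0001, 0.0057, -0.0045, 0.1157, -0.0006, -0.0008]
-2 12 [-0.0001, 0.0089, -0.0067, 0.1823, -0.0006, -0.0008]
0 13 [-0.0001, 0.0122, -0.0089, 0.249, -0.0006, -0.0008]
0 15 [-0.0001, 0.0129, -0.0138, 0.249, -0.0006, -0.0008]
0 18 [-0.0001, 0.0138, -0.0213, 0.249, -0.0006, -0.0008]
0 20 [-0.0001, 0.0145, -0.0262, 0.249, -0.0006, -0.0008]
```

Emit:
carry_out:
  moves: [0,0.0024,-0.0021,0.049,0,0,0,0,0.0057,-0.0045,0.116,0,0,0,0,0.0089,-0.0067,0.182,0,0,0,0,0.0122,-0.0089,0.249,0,0,0,0,0.0129,-0.0138,0.249,0,0,0,0,0.0138,-0.0213,0.249,0,0,0,0,0.0145,-0.0262,0.249,0,0,0,0,0.0145,-0.0262,0.249,0,0,0]

```text
time: 10.2
tool_pos: [534.4, -31.5, 96.1]
tcp_rot: [3.141, -0.0, 1.438]
contact_force: [0.1, 0.4, -0.9]
grip_width: 33.7
```

```bash
python3 - <<'E'
from h import *
state(); plan([(0,25)])
E
```

```text
t 10.2 rot [-0.02  0.02  0.02] origin dx,dy,dz -0.22 0.15 20.35 F [ 0.1  0.4 -0.9] M [-0.14  0.09 -0.04] w 33.7
0 25 [-0.0003, 0.0006, -0.0116, 0.0006, -0.0008, -0.0007]
```

Emit:
carry_out:
  moves: [0,0.0003,-0.004,0,0,0,0,0,0.0006,-0.008,0,0,0,0,0,0.0006,-0.011,0,0,0,0,0,0.0006,-0.0116,0,0,0,0,0,0.0006,-0.0116,0,0,0,0,0,0.0006,-0.0116,0,0,0,0,0,0.0006,-0.0116,0,0,0,0,0,0.0006,-0.0116,0,0,0,0]

```text
time: 11.0
tool_pos: [534.6, -31.6, 100.7]
tcp_rot: [3.141, -0.0, 1.438]
contact_force: [-0.0, 0.3, -2.0]
grip_width: 33.9
```

```bash
python3 - <<'E'
from h import *
state()
im=capture('side'); cv2.imwrite('pics/s8.png',cv2.resize(im[160:320,220:340,::-1],None,fx=4.5,fy=3.7,interpolation=cv2.INTER_CUBIC))
im=capture('wrist'); cv2.imwrite('pics/w8.png',im[:,:,::-1])
im=capture('top'); cal=get_calibration('top')
for k in ('red','blue'):
    for s,c in blobs(im,k)[0]:
        if 150<c[0]<350 and 150<c[1]<260: print(k,s,c,onz(cal,*c,97).round(1))
state()
E
```

```text
t 11.0 rot [-0.01  0.02  0.02] origin dx,dy,dz -0.02 0.15 24.94 F [-0.   0.3 -2. ] M [-0.01  0.05 -0.  ] w 33.9
blue [215, 183, 16, 15, 156] [222.44, 190.1] [553.6 127.8  97. ]
blue [253, 191, 7, 7, 37] [256.08, 194.03] [550.8  39.   97. ]
t 11.15 rot [-0.02  0.02  0.02] origin dx,dy,dz 0.02 0.15 24.97 F [-0.2 -0.3 -0.7] M [-0.09  0.04 -0.01] w 34.0
```

View pics/s8.png

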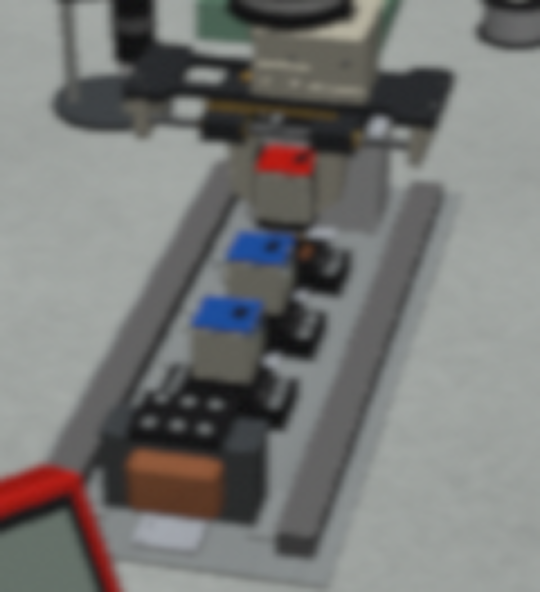

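View pics/w8.png

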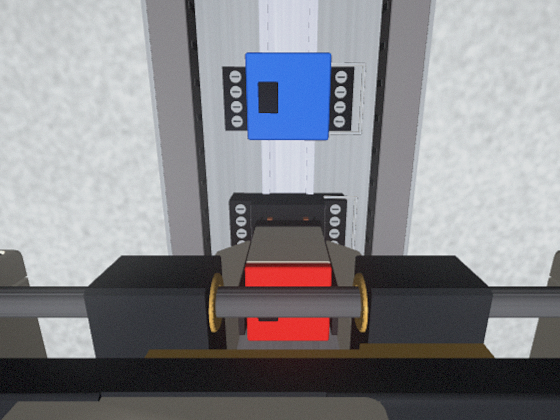

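The relay is out and upright, with the empty socket's brass contacts visible at (269,219) and (307,219). The blue relay seen by the top camera and the panel are where they were, and the only load is the relay's weight. Handing in.

```bash
python3 -c "
from plant import *
print(close_job())"
```

```text
the job is handed in; nothing more can be done
None
```

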